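# Blow off a tray of bearing rings at the bench air station

## Robot

A 6-joint arm with a two-finger parallel gripper is mounted at the origin on a cart in front of the work surface, level with it; the furniture and walls round the work are solid. World frame = base frame: x ahead of the robot, y to its left, z up, the work surface at z = 0. Lengths are in m, angles in degrees, forces in N, time in s.
With the tool pointing down it reaches from about 0.25 to 0.85 m from the base axis. Payload 12.5 kg.
Tool frame: the origin (TCP) lies at the very end of the fingers, on their centre line; the grasp point (between the pads) lies 19 mm behind it (arm.hold_point_z is the distance from the TCP to the grasp point, in m); y points along the fingers, x is the direction in which the jaws open and shut, and the axes are right-handed (so a half turn about y gives the same grasp; the last joint's range is limited). The gripper opens to 93 mm and grips with 3 to 60 N. Pads are 15 mm wide; open, the fingers measure 128 mm over their backs; the gripper's body (75 mm by 188 mm) begins 65 mm behind the grasp point.
Start: joints at [-75.837, 20.094, 94.641, -0, 65.266, -4.847], TCP at [0.179, -0.52, 0.219] pointing down, gripper open.
Joint ranges: [-157.81, 157.81], [-45, 120.19], [0.68, 151.7], [-89.99, 269.99], [4.06, 180], [-164.3, 164.3]. Speed limits (degrees/s): [127.2, 127.2, 159.86, 180, 180, 180].

## Interface

Orientations are given as [roll, pitch, yaw] about the fixed x, y, z axes, in that order (R = Rz(yaw) Ry(pitch) Rx(roll)).
In Python, from plant import arm gives the robot as it stands.
- The arm moves only by the tool send_rows, never from a script. Its argument "commands" is text: rows parted by semicolons, each of 4 numbers parted by spaces: the shift along the tool's x, y, z in m, then the turn about the tool's y in rad. A call has 1 to 10 rows; each row shifts and turns the commanded pose from where the row before left it, along the tool's axes as they then stand; what a row does not reach is not made up. A row lasts 1/8 s, in which the tool goes at most 62.5 mm and 10.7 degrees, less where a joint would pass 70% of its speed; a pose out of reach is approached as far as the arm can. A call with a gripper value outside its range is refused whole. "claw" is the gripper's target within -1 to 1 (fully open at 1, half-way at 0, shut at -1), set as the call begins (left out, the last holds). The fingers move at their own pace and stop on an object; "force" is the grip in N (left out, the last holds). Time passes only in rows, so rows that do not move let the fingers close. It gives the time, the measured TCP pose, the force and the opening at its end, in the units of the state.
- arm.observe(): the state, without advancing time (a new reading comes with each control period).
- arm.camera(name): name is "scene" or "side" or "wrist"; returns the picture (384x512x3 uint8, red, green, blue); there is no depth.
- arm.get_calibration(name): a dict with "camera_matrix" (3x3 intrinsics, pixels), "position" and "attitude" of the camera in the world; the wrist camera has in their place "tool_from_camera" (4x4, takes a point from camera to tool coordinates, whose origin is the TCP and whose axes are the tool frame's). Camera axes: x right, y down, z forward; pixel columns grow to the right and rows downward; lengths in m; the calibration is good to about 2 mm. A picture is of the moment at which its call begins: read the wrist's pose just before it. get_calibration takes no time and is no camera call.
- arm.hand_in(): hands the job in, once; it reports no verdict.
Trained networks look in the newest picture that a camera, given by its name, has taken for a name from the list of things; names that differ only in an ending like _2 or _b are one class to them, and where a whole thing is asked for, a point or a joint stands for the part that bears it (a point fixed in the world has none). Each returns a list of dicts, best first, with "p" (0 to 1); they miss things now and then, are a little off and sometimes report something else, mostly with a low value. They report only what shows in the picture. A call takes as long as a camera call.
- arm.boxes_of(camera, label): "position" ([column, row] as shares, 0 to 1, of the picture: columns of its width, rows of its height, amid what is visible of it).
- arm.trace(camera, label): "region" (384x512 bool, what is visible of it) and "position" ([column, row] as shares, 0 to 1, of the picture: columns of its width, rows of its height, amid what is visible of it).
The state is a dict: "time": time; "q": joint angles; "joint_velocities": joint speeds; "tau": joint torques, N m; "tool_pos": TCP position; "tool_rot": TCP orientation; "ft_force": force on the tool from outside, world axes, zero at the start; "torque": the same for the moment, N m; "finger_gap": finger opening in m.
Only numpy, scipy, OpenCV 4.12 (cv2) and the standard library are available. Lean on these libraries where they do the work, as an engineer would, in place of code of your own. Each camera call takes 0.05 s, during which the arm holds its last target.

## Task

The bearing rings in the steel tray must be blown clean before measuring: slide the tray, ring end first, into the bay under the air nozzle until it rests squarely against the end stop, and set the valve lever on the nozzle pipe to half open (45 degrees) for a moderate jet. With both so placed, press the black spring cap on top of the air bottle right down, keep it down for about half a second, and let it spring back up. Leave the tray in the bay and the lever at half open, and do not disturb the micrometer or the screwdriver.

Things in the scene. Friction and masses are not known exactly. Their poses are not given: they have to be found in the camera images.
- station: fixed air blow-off station. Origin on the bench top at the middle of the tray bay: when the tray is home its origin lies here, axes parallel. Own +y points into the bay to the end stop; own +x from the bay to the air bottle, away from the robot; yaw within 0.2 rad of the world's. Bottle: 76 mm diameter, axis at x = 130, y = 30 mm; gauge (40 mm, top 184 mm up) at x = 114, y = -12 mm
- stop_face (a point): middle of the end stop's face at bench level, at y = +70 mm of the station, which the tray's +y end wall must meet. Two parallel guide rails, 108 mm apart inside and 16 mm high, run back from it to y = +10 mm, then flare outward to about 142 mm at the mouth (y = -22 mm)
- nozzle_tip (a point): tip of the brass air nozzle, 76 mm above the bench, at x = 0, y = 30 mm of the station, pointing down. Its pipe (12 mm, axis 160 mm above the bench) runs from there along the station's +x to the bottle's head
- tray: loose open steel tray, 100 (own x) x 140 (own y) x 22 mm high, 3 mm walls, 0.6 to 0.85 kg; origin at the centre of its underside. Four bearing rings (29 mm wide, 10 mm high) sit fast on pins in its +y half. Its +y end goes into the bay first. It starts 100 to 150 mm short of home (on the -y side), up to 15 mm off to the side and 0.15 rad askew
- tray_handle (a point): centre of the tray's black handle block, 60 (x) x 12 (y) x 26 mm high (2 to 28 mm above the bench), fixed outside its -y end wall; its flat -y face is 82 mm from the tray's origin; axes as the tray's
- valve_lever (a joint): angle of the valve lever (rad): 0 = shut, lever along the station's +y, across the pipe; grows counter-clockwise seen from above to 1.571 = fully open, lever along the station's -x, above the pipe and pointing to the nozzle; 0.785 = half open. Three black ticks on a 64 mm round plate under it mark shut, half and open. Takes about 2 N at the tip, stays where left; starts at 0 to 0.4
- lever_pivot (a point): axis of the valve lever, at the lever's mid-thickness, 183 mm above the bench; it lies at x = 60, y = 30 mm of the station
- lever_tip (a point): end of the lever, 80 mm from the pivot, at mid-thickness. From 34 to 80 mm from the pivot the lever is a black grip 14 mm wide and 11 mm thick (177.5 to 188.5 mm above the bench), with free space under and round it (the round plate ends 32 mm from the pivot)
- press_cap (a joint): how far the spring cap is pressed down (m): 0 = up, 0.010 = right down against its stop. The spring takes 3 N to start and 8 N right down, and pushes it back up
- cap_top (a point): centre of the flat top of the black cap (42 mm diameter) on the air bottle, 205 mm above the bench when up; pressed straight down
- micrometer: bystander: micrometer with a green frame, 61 x 130 x 16 mm, lying on the bench near its front edge; origin at the centre of its underside
- screwdriver: bystander: red-handled screwdriver, 209 mm long, 31 mm high, lying on the bench behind the tray and to the right of the air bottle; origin at the centre of its underside

How it is judged (in metres and radians):
On the way, in this order (a step that is already met when the one before it is completed fails the run):
1. the tray is home in the bay and the valve lever is at half open (y of tray in the frame of station above -0.006 m and y of tray_handle in the frame of station below -0.05 m and x of tray in the frame of station between -0.008 and 0.008 m and angle between the y axis of tray and the y axis of station, either way round below 0.07 rad and angle between tray's own z axis and vertical below 0.05 rad and value of joint valve_lever between 0.645 and 0.925 rad), for 0.2 s.
2. the cap is right down, with the tray home and the lever at half open (value of joint press_cap above 0.008 m and y of tray in the frame of station above -0.006 m and value of joint valve_lever between 0.645 and 0.925 rad), for 0.3 s.
3. the cap is back up (value of joint press_cap below 0.001 m), for 0.1 s.
At the end, for the whole second after the job is handed in: Tray at rest, ring end in, within 6 mm of the end stop, 8 mm of the bay's middle, 0.07 rad of square; lever within 0.14 rad of half open; cap up (within 1 mm) after being held over 8 mm down for 0.3 s with tray and lever so placed; micrometer and screwdriver moved under 30 mm (all of step 1 and linear speed of tray below 0.01 m/s and value of joint press_cap below 0.001 m); the robot touches nothing.
It fails at once if the micrometer is moved more than 30 mm (distance of micrometer from where it was at the start of the episode above 0.03 m).
It fails at once if the screwdriver is moved more than 30 mm (distance of screwdriver from where it was at the start of the episode above 0.03 m).
It also fails if it takes over 64 s, if anything falls off the work surface, if the arm or the gripper's body presses on something with over 40 N, if the wrist force passes 120 N, or if a joint passes its speed limit or range.

## Working session

There is one attempt and no reset: what is moved stays moved. The work goes in short steps, Python scripts to look and compute and a tool call to move; the robot and the scene stay as the last step left them, time stands still between calls to the robot, and variables do not carry over. Pictures are saved under pics/ and viewed, and the job is handed in when it is done.

Besides the shell and the picture viewer there is one more tool, called in YAML: its name, and indented under it one key for each argument. send_rows: Moves the arm, as the interface text tells. Its arguments: {"type":"object","properties":{"commands":{"type":"string"},"claw":{"type":"number"},"force":{"type":"number"}},"required":["commands"]}

```bash
mkdir -p pics; ls
python3 - <<'E'
from plant import arm
import cv2,json
s=arm.observe(); print(s)
for n in ("scene","side","wrist"):
    im=arm.camera(n); cv2.imwrite(f"pics/{n}0.png",im[:,:,::-1]); print(n,arm.get_calibration(n))
E
```

```text
pics
{'time': 0.0, 'q': array([-7.58373425e+01,  2.01234924e+01,  9.46790214e+01, -2.03159310e-03,
        6.52668720e+01, -4.84554702e+00]), 'joint_velocities': array([ 0.07176611,  0.0455858 ,  0.01293766,  0.05491602,  0.03944952,
       -0.0145781 ]), 'tau': array([ 2.97843371e-04, -4.97317636e+01, -2.85249567e+01,  6.98587974e-02,
        2.56489415e-02, -1.05521879e-04]), 'tool_pos': array([ 0.17907706, -0.51963912,  0.21809578]), 'tool_rot': array([-8.99959766e+01,  6.92936228e-02, -7.09909420e+01]), 'ft_force': array([ 0.39403618, -0.58606921,  0.0370485 ]), 'torque': array([0.02048196, 0.02589365, 0.01976191]), 'finger_gap': 0.09308757925386435}
scene {'camera_matrix': array([[481.63795923,   0.        , 255.88192623],
       [  0.        , 481.63795923, 189.98740943],
       [  0.        ,   0.        ,   1.        ]]), 'position': array([ 0.10611063, -0.95104267,  1.07633358]), 'attitude': array([-1.34247957e+02,  5.40241190e-02, -2.85081193e+01])}
side {'camera_matrix': array([[390.42983791,   0.        , 256.95689057],
       [  0.        , 390.42983791, 186.22336735],
       [  0.        ,   0.        ,   1.        ]]), 'position': array([0.39689118, 0.78100876, 0.81656489]), 'attitude': array([-127.03987246,   -0.58406847, -169.34792365])}
wrist {'camera_matrix': array([[300.93450329,   0.        , 254.86654657],
       [  0.        , 300.93450329, 193.85743547],
       [  0.        ,   0.        ,   1.        ]]), 'tool_from_camera': array([[ 9.99998679e-01,  1.51305349e-03, -5.93361568e-04,
        -4.18156355e-04],
       [ 9.48102416e-04, -2.46559956e-01,  9.69127076e-01,
        -1.65512588e-01],
       [ 1.32004190e-03, -9.69126358e-01, -2.46561065e-01,
         6.74347734e-02],
       [ 0.00000000e+00,  0.00000000e+00,  0.00000000e+00,
         1.00000000e+00]])}
```

View pics/scene0.png

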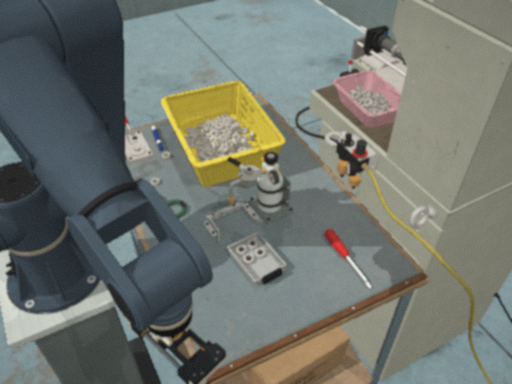

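View pics/side0.png

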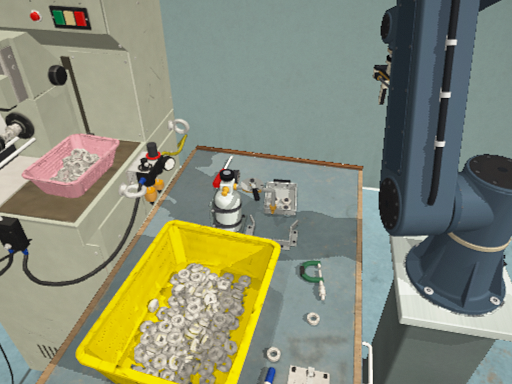

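View pics/wrist0.png

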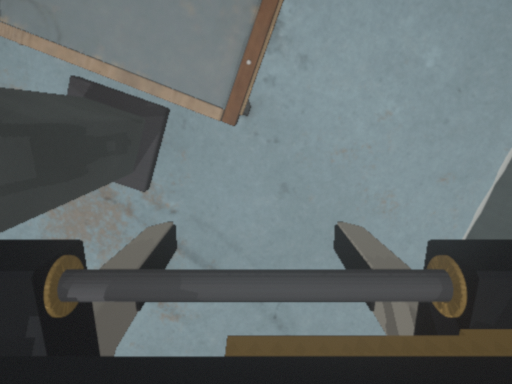

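```bash
cat > h.py <<'E'
from plant import arm
import numpy as np, cv2
from scipy.spatial.transform import Rotation as R
def cam(n,s=None):
    c=arm.get_calibration(n);K=c["camera_matrix"]
    if n!="wrist":
        return K,np.array(c["position"]),R.from_euler("xyz",c["attitude"],degrees=True).as_matrix()
    s=s or arm.observe()
    T=c["tool_from_camera"];Rt=R.from_euler("xyz",s["tool_rot"],degrees=True).as_matrix()
    return K,Rt@T[:3,3]+s["tool_pos"],Rt@T[:3,:3]
def proj(C,p):
    K,t,Rm=C;p=np.atleast_2d(p);q=(p-t)@Rm@K.T
    return q[:,:2]/q[:,2:]
def ray(C,uv,z):
    K,t,Rm=C;uv=np.atleast_2d(uv).astype(float)
    d=np.c_[uv,np.ones(len(uv))]@np.linalg.inv(K).T@Rm.T
    return t+d*((z-t[2])/d[:,2])[:,None]
def shot(n,f):
    s=arm.observe();im=arm.camera(n);cv2.imwrite(f"pics/{f}.png",im[:,:,::-1])
    C=cam(n,s);np.savez(f"pics/{f}.npz",K=C[0],t=C[1],R=C[2]);return im,C
def ld(f):
    d=np.load(f"pics/{f}.npz");return d["K"],d["t"],d["R"]
def crop(f,x0,y0,w,h,k):
    im=cv2.imread(f"pics/{f}.png")[y0:y0+h,x0:x0+w]
    cv2.imwrite(f"pics/{f}_c{x0}_{y0}.png",cv2.resize(im,None,fx=k,fy=k,interpolation=cv2.INTER_CUBIC))
E
python3 - <<'E'
from h import *
crop("scene0",180,140,200,160,4)
crop("side0",190,140,140,120,5)
for n in ("scene","side"):
    C=cam(n); np.savez(f"pics/{n}0.npz",K=C[0],t=C[1],R=C[2])
    for l in ("tray","tray_handle","cap_top","valve_lever","micrometer","screwdriver","station"):
        r=arm.boxes_of(n,l)
        for d in r[:2]:
            uv=np.array(d["position"])*[512,384]
            print(n,l,round(d["p"],2),uv.round(1),ray(C,uv,{"cap_top":.205,"valve_lever":.183}.get(l,.02))[0].round(3))
print(arm.observe()["time"])
E
```

```text
scene tray 0.69 [258.6 259.3] [ 0.5  -0.24  0.02]
scene tray_handle 0.79 [257.5 255.3] [ 0.503 -0.227  0.02 ]
scene cap_top 0.73 [269.7 157.8] [ 0.627 -0.07   0.205]
scene valve_lever 0.33 [178.2 202.3] [ 0.344 -0.089  0.183]
scene micrometer 0.5 [180.8 204.9] [0.391 0.055 0.02 ]
scene screwdriver 0.6 [336.5 248.2] [ 0.709 -0.31   0.02 ]
scene station 0.95 [266.1 193.9] [ 0.642 -0.028  0.02 ]
side tray 0.85 [281.3 197.7] [ 0.495 -0.213  0.02 ]
side tray_handle 0.56 [280.8 195. ] [ 0.498 -0.226  0.02 ]
side cap_top 0.46 [226.8 176.5] [ 0.628 -0.043  0.205]
side valve_lever 0.65 [254.4 188.2] [ 0.551 -0.035  0.183]
side micrometer 0.68 [313.9 278.7] [0.367 0.103 0.02 ]
side screwdriver 0.66 [216.9 181.4] [ 0.724 -0.258  0.02 ]
side station 0.62 [231.3 203.7] [ 0.647 -0.151  0.02 ]
0.85
```

```bash
ls pics
```

```text
scene0.npz
scene0.png
scene0_c180_140.png
side0.npz
side0.png
side0_c190_140.png
wrist0.png
```

View pics/scene0_c180_140.png

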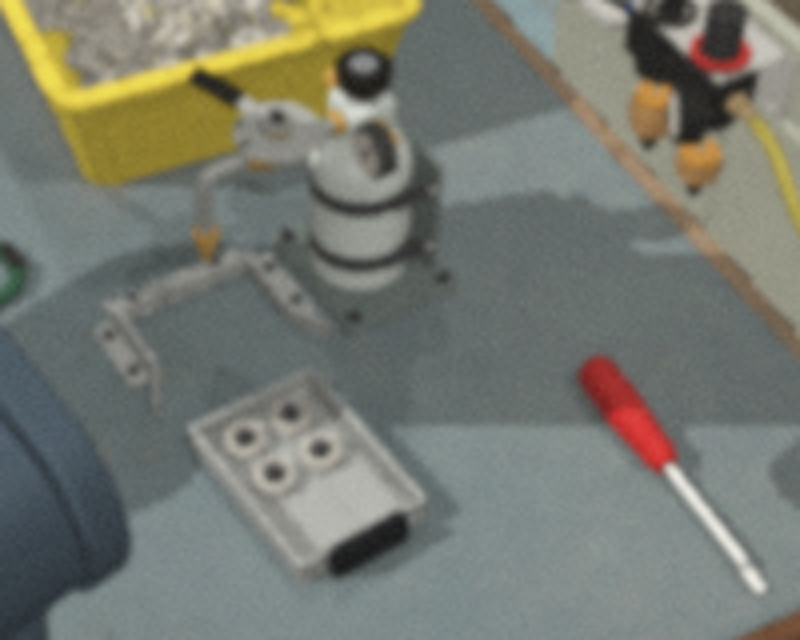

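View pics/side0_c190_140.png

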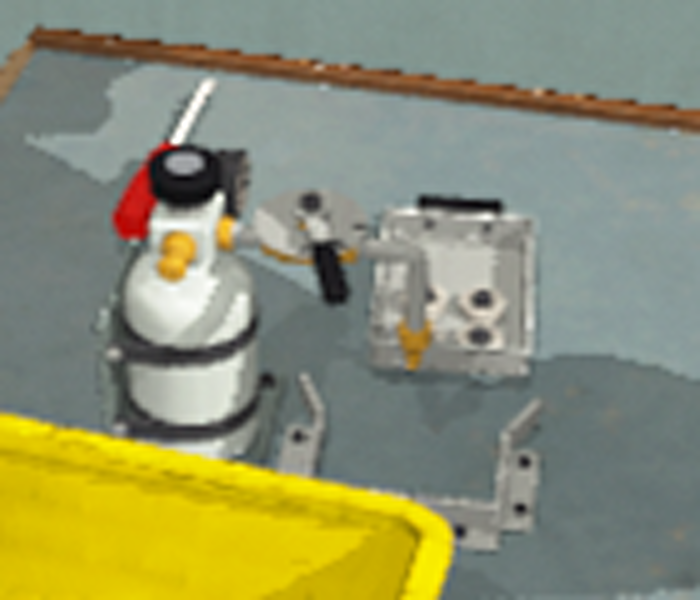

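```bash
cat > fit.py <<'E'
from h import *
from scipy.optimize import least_squares
def rot(a,p):
    p=np.array(p,float);c,s=np.cos(a),np.sin(a)
    return np.array([c*p[0]-s*p[1],s*p[0]+c*p[1],p[2]])
ST=dict(cap=(.130,.030,.205),piv=(.060,.030,.187),noz=(0,.030,.076))
TR=dict(a=(-.05,.07,.022),b=(.05,.07,.022),c=(.05,-.07,.022),d=(-.05,-.07,.022))
def model(v,k):
    if k in ST: return rot(v[2],ST[k])+[v[0],v[1],0]
    if k=="tip":
        a=v[6]; return rot(v[2],[.06-.08*np.sin(a),.03+.08*np.cos(a),.186])+[v[0],v[1],0]
    return rot(v[5],TR[k])+[v[3],v[4],0]
def fit(obs,v0):
    f=lambda v:np.concatenate([(proj(C,model(v,k))[0]-uv) for C,k,uv in obs])
    r=least_squares(f,v0,loss="soft_l1");return r.x,f(r.x)
E
python3 - <<'E'
from fit import *
A=ld("scene0");B=ld("side0");obs=[]
for k,x,y in [("noz",207,260),("cap",365,68),("piv",276,116),("tip",197,75),("a",190,428),("b",310,372),("c",425,500),("d",300,572)]:
    obs.append((A,k,np.array([180+x/4-.4,140+y/4-.4])))
for k,x,y in [("noz",413,367),("cap",184,162),("piv",310,200),("tip",336,302),("d",533,216),("c",385,210),("b",372,362),("a",533,362)]:
    obs.append((B,k,np.array([190+x/5-.4,140+y/5-.4])))
v,r=fit(obs,[.5,-.09,0,.5,-.22,0,.2])
print(v.round(4)); 
for o,e in zip(obs,r.reshape(-1,2)): print(o[1],e.round(1))
np.save("v.npy",v)
d=v[3:5]-v[:2];print("tray in station",rot(-v[2],[*d,0]).round(4),v[5]-v[2])
E
```

```text
[ 0.5047 -0.0972  0.0175  0.4982 -0.2263  0.0935  0.3379]
noz [-0.1 -0. ]
cap [ 0.  -0.6]
piv [0.4 0.4]
tip [-0.8 -1.4]
a [-0.1  0.3]
b [-0.5 -0.9]
c [-0.4 -0.3]
d [ 0.2 -1.1]
noz [-0.1  0. ]
cap [ 0.2 -0.3]
piv [0.2 0.2]
tip [-0.1 -1.9]
d [0.1 0.1]
c [ 0.6 -0.6]
b [ 0.  -4.8]
a [-0.4 -2.7]
tray in station [-0.0087 -0.129   0.    ] 0.07595940498094436
```

```bash
cat > plan.py <<'E'
from h import *
def rows(p0,y0,p1,y1,n):
    """world p0,yaw0(rad)->p1,yaw1 in n rows; shift in tool axes before turning"""
    o=[];d=(np.array(p1)-p0)/n;dy=(y1-y0)/n
    for i in range(n):
        y=y0+i*dy
        o.append([d[0]*np.cos(y)+d[1]*np.sin(y), -d[2], -d[0]*np.sin(y)+d[1]*np.cos(y), -dy])
    return "; ".join(" ".join(f"{x:.4f}" for x in r) for r in o)
def here():
    s=arm.observe();return s["tool_pos"],np.radians(s["tool_rot"][2])
E
python3 - <<'E'
from plan import *
p,y=here(); print(rows(p,y,[.505,-.32,.23],.093,9))
E
```

```text
-0.0092 -0.0013 0.0415 -0.1480; -0.0030 -0.0013 0.0424 -0.1480; 0.0033 -0.0013 0.0423 -0.1480; 0.0095 -0.0013 0.0414 -0.1480; 0.0155 -0.0013 0.0396 -0.1480; 0.0212 -0.0013 0.0368 -0.1480; 0.0264 -0.0013 0.0333 -0.1480; 0.0310 -0.0013 0.0291 -0.1480; 0.0349 -0.0013 0.0242 -0.1480
```

send_rows:
  commands: "-0.009 -0.001 0.0415 -0.148; -0.003 -0.001 0.042 -0.148; 0.003 -0.001 0.042 -0.148; 0.0095 -0.001 0.041 -0.148; 0.0155 -0.001 0.0395 -0.148; 0.021 -0.001 0.037 -0.148; 0.0265 -0.001 0.033 -0.148; 0.031 -0.001 0.029 -0.148; 0.035 -0.001 0.024 -0.148; 0 0 0 0"
  claw: 1
  force: 20

```text
time: 2.1
tool_pos: [0.5058, -0.3196, 0.2274]
tool_rot: [-90.0, -0.0, 5.6]
ft_force: [-0.2, -0.3, -0.5]
finger_gap: 0.0932
```

Run:
```python
from plan import *
im,C=shot("wrist","w1"); s=arm.observe(); print(s["time"],s["tool_pos"],s["tool_rot"])
from fit import model
v=np.load("v.npy")
for k in "abcd": 
    u=proj(C,model(v,k))[0]; cv2.circle(im,tuple(int(round(t)) for t in u),3,(255,0,0),1)
for k in ("noz","piv","cap","tip"):
    u=proj(C,model(v,k))[0]; print(k,u)
    cv2.circle(im,tuple(int(round(t)) for t in u),3,(0,255,0),1)
cv2.imwrite("pics/w1a.png",cv2.resize(im,None,fx=1.5,fy=1.5)[:,:,::-1])
```

```text
2.15 [ 0.50453492 -0.32043899  0.22735626] [-8.99910041e+01  2.20076094e-02  5.38058434e+00]
noz [282.177082   -99.07280858]
piv [ 416.2847548  -237.34611913]
cap [ 584.99159898 -265.55455912]
tip [ 392.99843013 -458.02136668]
```

View pics/w1a.png

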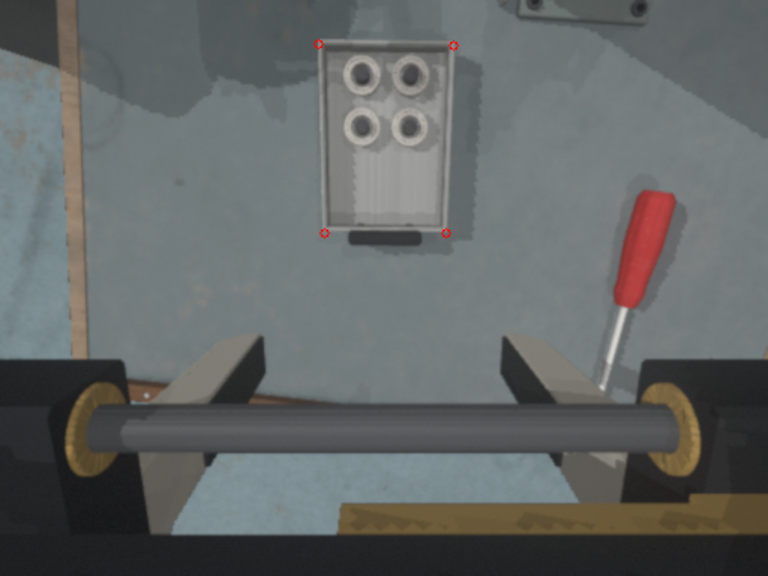

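Run:
```python
from fit import *
C=ld("w1")
o=np.array([[320,42],[454,43],[447,230],[321.5,230]])/1.5-.17
p=ray(C,o,.022);print(p.round(4))
print(np.linalg.norm(np.diff(np.r_[p,p[:1]],axis=0),axis=1))
c=p.mean(0);print(c, [np.arctan2(*((a-b)[:2]*[-1,1])) for a,b in ((p[0],p[3]),(p[1],p[2]))],[np.arctan2((a-b)[1],(a-b)[0]) for a,b in ((p[1],p[0]),(p[2],p[3]))])
h=ray(C,np.array([[349,238],[421,238]])/1.5-.17,.028);print("handle",h)
v=np.load("v.npy");print(v[3:6])
```

```text
[[ 0.4426 -0.1596  0.022 ]
 [ 0.5419 -0.1505  0.022 ]
 [ 0.5552 -0.2887  0.022 ]
 [ 0.4528 -0.2988  0.022 ]]
[0.09969491 0.13879723 0.10286593 0.13951315]
[ 0.4981275  -0.22439809  0.022     ] [np.float64(0.07322556448187012), np.float64(0.09596096543183344)] [np.float64(0.09168819014778247), np.float64(0.09842916905561837)]
handle [[ 0.47614376 -0.30227927  0.028     ]
 [ 0.53417481 -0.29654884  0.028     ]]
[ 0.49820175 -0.22631227  0.09350668]
```

send_rows:
  commands: "0.001 0.05 0.008 0; 0.001 0.05 0.008 0; 0 0.05 0 0; 0 0.04 0 0; 0 0.02 0 0; 0 0.01 0 0; 0 0 0 0"

```text
time: 3.02
tool_pos: [0.5047, -0.3054, 0.0081]
tool_rot: [-90.0, -0.0, 5.3]
ft_force: [-0.0, -0.2, 1.0]
finger_gap: 0.0928
```

Run:
```python
from plan import *
im,C=shot("wrist","w2"); im,C=shot("scene","s2");crop("s2",180,140,200,160,4);s=arm.observe(); print(s["time"],s["tool_pos"],s["tool_rot"])
```

```text
3.125 [ 0.50516199 -0.30546656  0.00886394] [-9.00713748e+01 -8.18587338e-02  5.31570497e+00]
```

View pics/w2.png

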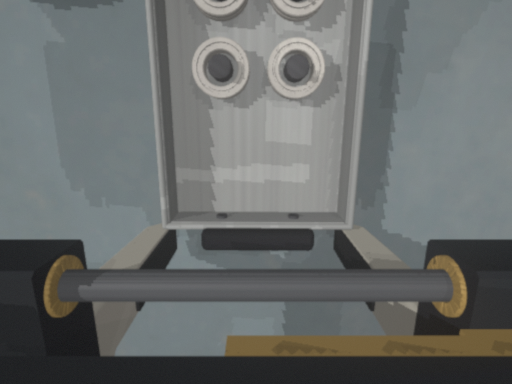

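View pics/s2_c180_140.png

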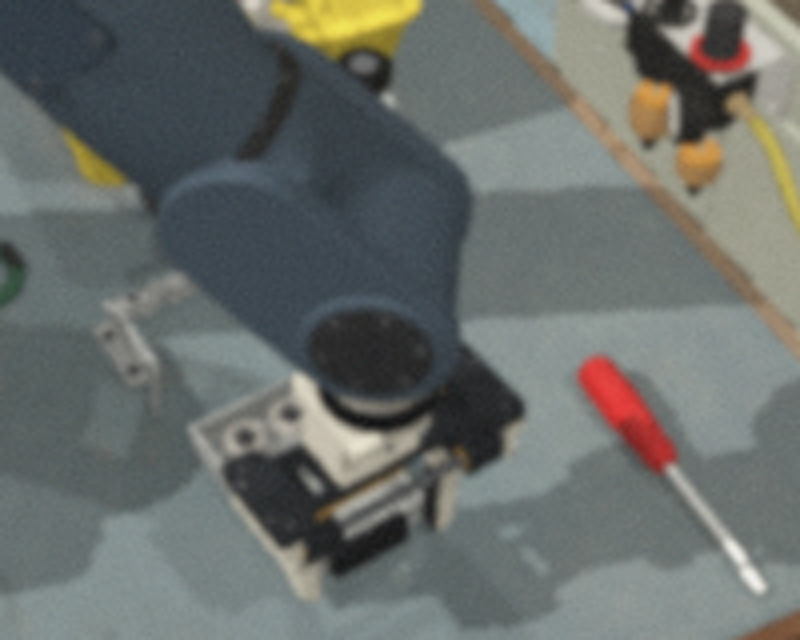

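send_rows:
  commands: "0 0 0 0; 0 0 0 0; 0 0 0 0; 0 0 0 0; 0 0 0 0; 0 0 0 0"
  claw: -1
  force: 20

```text
time: 3.88
tool_pos: [0.5048, -0.305, 0.0078]
tool_rot: [-90.0, -0.0, 5.3]
ft_force: [1.1, 0.5, 1.8]
finger_gap: 0.0597
```

send_rows:
  commands: "0.001 0 0.006 0.015; 0.001 0 0.006 0.015; 0.001 0 0.006 0.015; 0.001 0 0.006 0.015; 0 0 0.006 0.015; 0 0 0 0"

```text
time: 4.62
tool_pos: [0.5068, -0.2739, 0.0078]
tool_rot: [-90.0, -0.0, 1.0]
ft_force: [0.0, 1.9, 6.1]
finger_gap: 0.0598
```

Run:
```python
from plan import *
im,C=shot("wrist","w3"); shot("side","d3");crop("d3",190,140,140,120,5);s=arm.observe(); print(s["time"],s["tool_pos"],s["tool_rot"],s["ft_force"])
```

```text
4.725 [ 0.50681242 -0.27383304  0.00774526] [-8.99207732e+01 -4.26668367e-04  1.00068273e+00] [0.96186496 2.98463456 5.86031186]
```

View pics/w3.png

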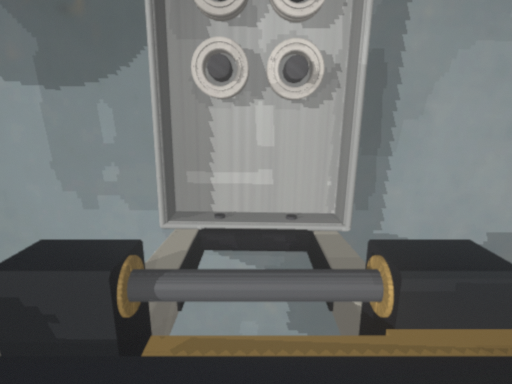

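View pics/d3_c190_140.png

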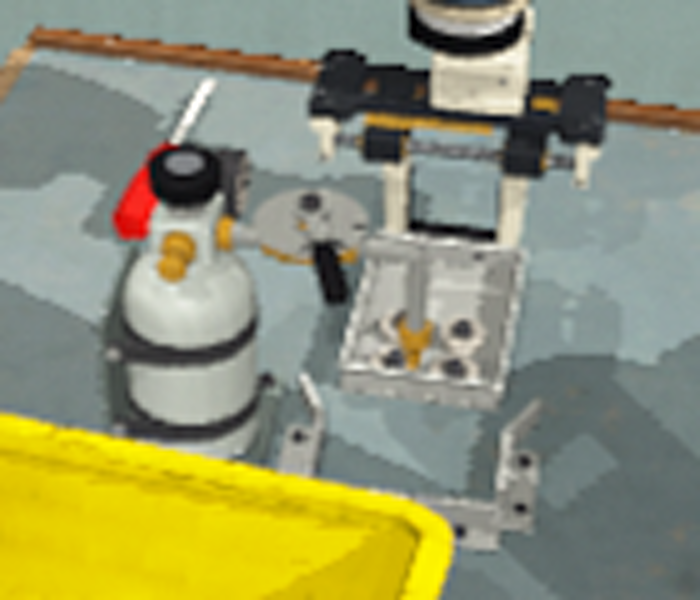

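Run:
```python
from fit import *
v=np.load("v.npy")
for f,x0,y0,w,h,k in (("side0",190,140,140,120,5),("scene0",180,140,130,110,6)):
    C=ld(f);im=cv2.imread(f"pics/{f}.png")[y0:y0+h,x0:x0+w];im=cv2.resize(im,None,fx=k,fy=k,interpolation=cv2.INTER_CUBIC)
    for s in (-1,1):
        P=[rot(v[2],[s*x,y,.016])+[v[0],v[1],0] for x,y in ((0,.07),(.054,.07),(.054,.01),(.071,-.022))]
        u=((proj(C,P)+.5-[x0,y0])*k).astype(int);cv2.polylines(im,[u],False,(0,0,255),1)
    cv2.imwrite(f"pics/{f}_r.png",im)
```

```text
(no output)
```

View pics/side0_r.png

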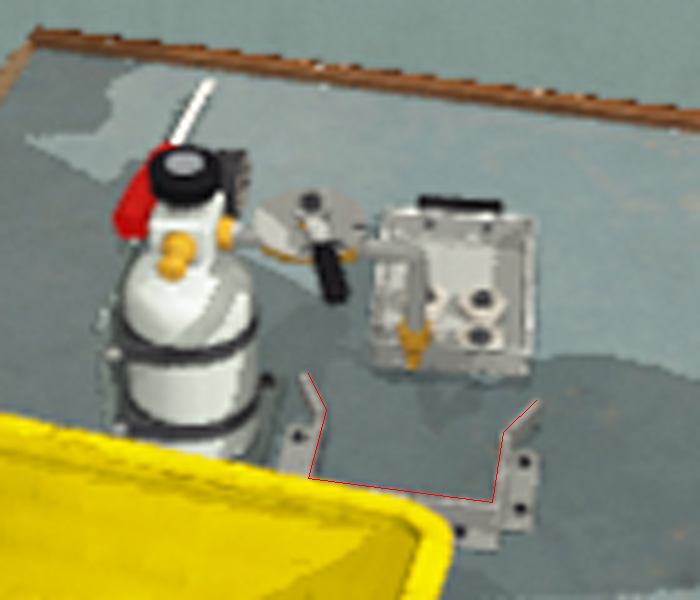

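View pics/scene0_r.png

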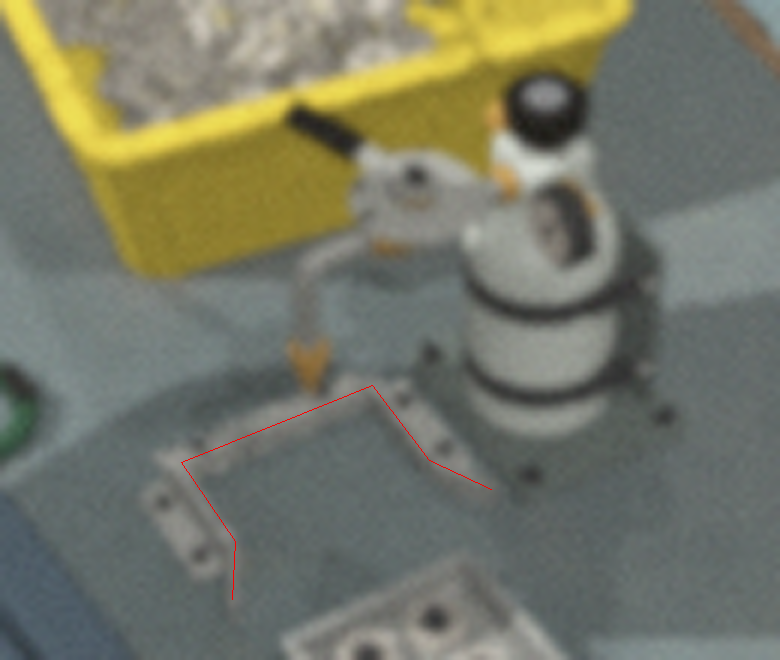

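send_rows:
  commands: "0 0 0.007 0; 0 0 0.007 0; 0 0 0.007 0; 0 0 0.007 0; 0 0 0.007 0; 0.0005 0 0.007 0; 0.0005 0 0.007 0; 0 0 0.006 0; 0 0 0 0"

```text
time: 5.85
tool_pos: [0.5068, -0.2191, 0.0077]
tool_rot: [-90.0, -0.0, 1.0]
ft_force: [0.6, 2.1, 4.4]
finger_gap: 0.0599
```

send_rows:
  commands: "0 0 0 0; 0 0 0 0; 0 0 -0.01 0; 0 0 -0.01 0; 0 0 -0.005 0; 0 0 0 0"
  claw: 0.7

```text
time: 6.6
tool_pos: [0.507, -0.2452, 0.0076]
tool_rot: [-90.0, -0.0, 1.0]
ft_force: [0.6, 0.2, 0.0]
finger_gap: 0.0788
```

send_rows:
  commands: "0 0 0 0; 0 0 0 0; 0 0 0 0; 0 0 0 0; 0 0 0 0; 0 0 0 0"
  claw: -0.45

```text
time: 7.35
tool_pos: [0.5072, -0.2447, 0.0077]
tool_rot: [-90.0, -0.0, 1.0]
ft_force: [0.7, 0.4, -0.3]
finger_gap: 0.0269
```

Run:
```python
from plan import *
im,C=shot("wrist","w4"); s=arm.observe(); print(s["time"],s["tool_pos"],s["tool_rot"],s["ft_force"])
```

```text
7.4 [ 0.50712029 -0.24468033  0.00762705] [-8.99978781e+01  1.08322071e-03  1.03195611e+00] [1.02012301 0.57898701 0.30305892]
```

View pics/w4.png

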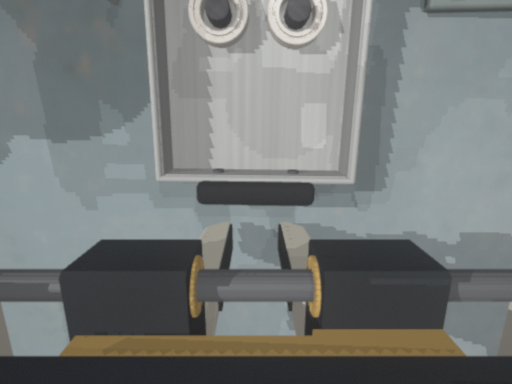

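send_rows:
  commands: "0 0 0.006 0; 0 0 0.006 0; 0 0 0.006 0; 0 0 0.006 0; 0 0 0.006 0; 0 0 0.006 0; 0 0 0.006 0; 0 0 0.006 0; 0 0 0 0"

```text
time: 8.52
tool_pos: [0.5061, -0.196, 0.0076]
tool_rot: [-90.0, 0.0, 1.1]
ft_force: [0.8, -0.9, -0.2]
finger_gap: 0.0258
```

Run:
```python
from plan import *
im,C=shot("side","d5");crop("d5",190,140,140,120,5); s=arm.observe(); print(s["time"],s["tool_pos"],s["tool_rot"],s["ft_force"])
```

```text
8.575 [ 0.50611312 -0.19620189  0.00758871] [-8.99666950e+01  2.86447905e-02  1.04709469e+00] [ 0.2457623  -0.65426275 -0.29979805]
```

View pics/d5_c190_140.png

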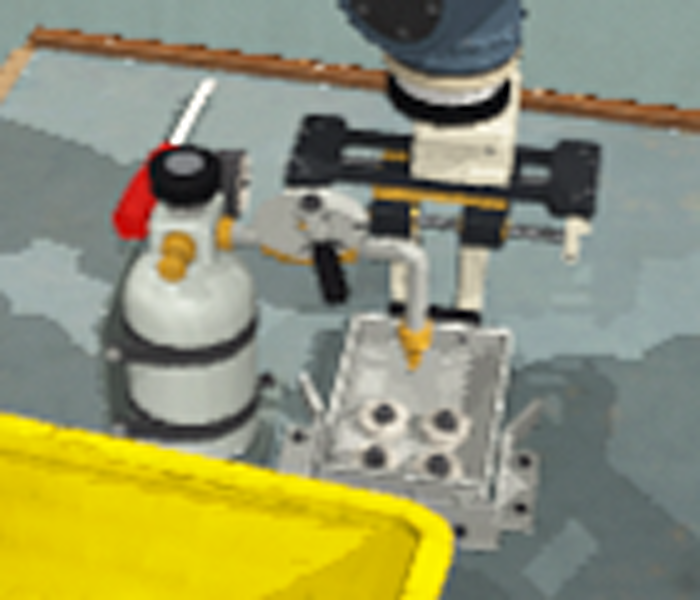

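Nearly home (about 9 mm left). I'll push gently and watch the force.

send_rows:
  commands: "0 0 0.003 0; 0 0 0.003 0; 0 0 0.002 0; 0 0 0 0"

```text
time: 9.07
tool_pos: [0.5063, -0.1887, 0.0077]
tool_rot: [-90.0, -0.0, 1.0]
ft_force: [2.1, -2.5, -1.2]
finger_gap: 0.0258
```

send_rows:
  commands: "0 0 0.002 0; 0 0 0 0"

```text
time: 9.32
tool_pos: [0.5074, -0.1883, 0.0082]
tool_rot: [-90.2, -0.2, 1.1]
ft_force: [2.3, -12.1, -1.8]
finger_gap: 0.0254
```

send_rows:
  commands: "0 0 0.002 0; 0 0 0 0"

```text
time: 9.57
tool_pos: [0.5085, -0.1879, 0.0089]
tool_rot: [-90.3, -0.3, 1.1]
ft_force: [4.5, -22.0, -1.5]
finger_gap: 0.0257
```

Run:
```python
from plan import *
im,C=shot("side","d6");crop("d6",190,140,140,120,5); im,C=shot("wrist","w6");s=arm.observe(); print(s["time"],s["tool_pos"],s["tool_rot"],s["ft_force"])
```

```text
9.675 [ 0.50851346 -0.18791383  0.00884986] [-90.32530272  -0.34762678   1.10832212] [  3.64217818 -21.3673445   -1.36300076]
```

View pics/d6_c190_140.png

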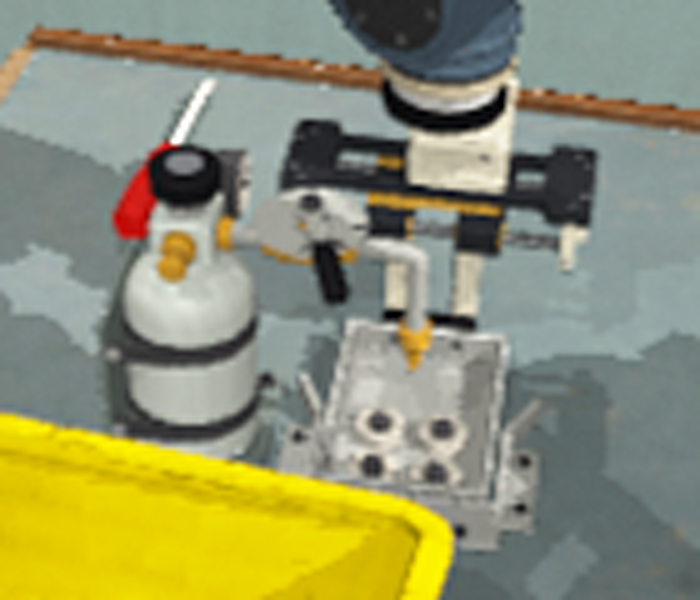

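View pics/w6.png

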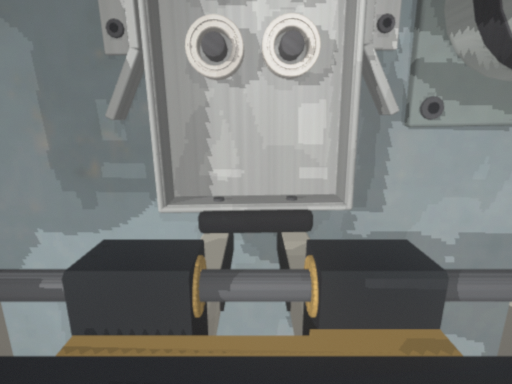

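send_rows:
  commands: "-0.001 0 -0.02 0; 0 0 -0.04 0; 0 -0.05 0 0; 0 -0.06 0 0; 0 -0.06 0 0; 0 -0.06 0 0; 0 -0.06 0 0; 0 0 0 0"

```text
time: 10.68
tool_pos: [0.5072, -0.2454, 0.302]
tool_rot: [-90.2, -0.4, 1.0]
ft_force: [0.1, -0.3, -0.9]
finger_gap: 0.0257
```

Run:
```python
from plan import *
p,y=here(); print(p,y,rows(p,y,[.541,-.005,.30],.357,7))
```

```text
[ 0.50716118 -0.24544353  0.30201407] 0.017942956908683083 0.0054 0.0003 0.0343 -0.0484; 0.0071 0.0003 0.0340 -0.0484; 0.0087 0.0003 0.0336 -0.0484; 0.0104 0.0003 0.0331 -0.0484; 0.0119 0.0003 0.0326 -0.0484; 0.0135 0.0003 0.0320 -0.0484; 0.0150 0.0003 0.0313 -0.0484
```

send_rows:
  commands: "0.0055 0 0.034 -0.048; 0.007 0 0.034 -0.048; 0.0085 0 0.0335 -0.048; 0.0105 0 0.033 -0.048; 0.012 0 0.0325 -0.048; 0.0135 0 0.032 -0.048; 0.015 0 0.031 -0.048; 0 0 0 0"
  claw: 0

```text
time: 11.68
tool_pos: [0.5397, -0.0034, 0.2962]
tool_rot: [-89.9, 0.1, 20.4]
ft_force: [-0.6, -1.1, -0.5]
finger_gap: 0.0467
```

Run:
```python
from plan import *
from fit import model
im,C=shot("wrist","w7"); s=arm.observe(); print(s["time"],s["tool_pos"],s["tool_rot"])
v=np.load("v.npy")
for k in ("noz","piv","cap","tip","c","d"):
    u=proj(C,model(v,k))[0]; print(k,u)
    cv2.circle(im,tuple(int(round(t)) for t in u),3,(0,255,0),1)
cv2.imwrite("pics/w7a.png",cv2.resize(im,None,fx=1.5,fy=1.5)[:,:,::-1])
```

```text
11.725 [ 0.53971612 -0.00458492  0.29636946] [-89.9269018    0.12416365  20.34149967]
noz [213.97506742 207.1299066 ]
piv [256.50132498 258.44177766]
cap [325.55635125 289.45795831]
tip [256.82678628 179.35700489]
c [204.19770019 326.69048061]
d [145.96988757 313.15397604]
```

View pics/w7a.png

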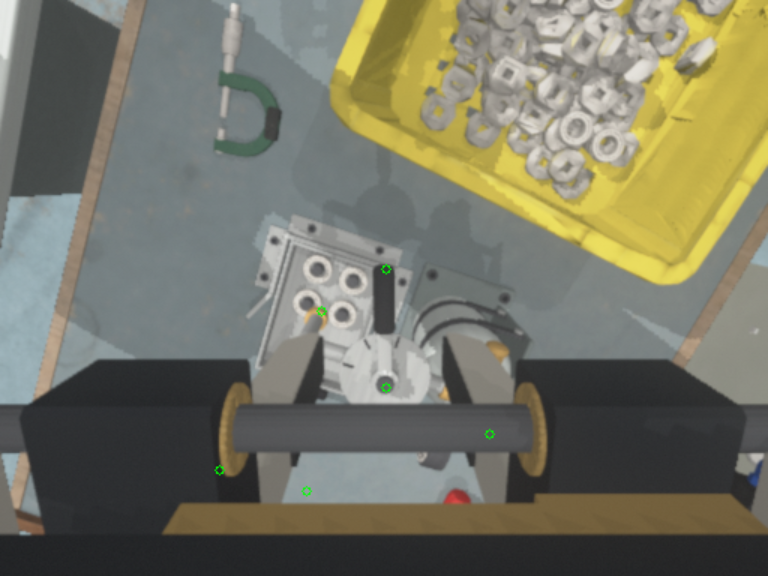

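Run:
```python
from fit import *
C=ld("w7");v=np.load("v.npy")
p=ray(C,np.array([[386,383]])/1.5-.17,.187)[0];m=ray(C,np.array([[384,332],[383,266]])/1.5-.17,.187)
print(p,m,v[:3]); 
for q in m: print(np.linalg.norm((q-p)[:2]),np.arctan2(-(q-p)[0],(q-p)[1])-v[2])
```

```text
[ 0.56351029 -0.06256706  0.187     ] [[ 0.54976785 -0.02968961  0.187     ]
 [ 0.53404754  0.01046772  0.187     ]] [ 0.50467794 -0.09716635  0.01754728]
0.0356339972795337 0.37837077596290986
0.07875362157192425 0.3658929042557918
```

send_rows:
  commands: "0 0.03 -0.003 -0.028; 0 0.03 0 0; 0 0.03 0 0; 0 0.02 0 0; 0 0.012 0 0; 0 0 0 0"

```text
time: 12.48
tool_pos: [0.5409, -0.0084, 0.175]
tool_rot: [-90.0, 0.1, 21.8]
ft_force: [-0.5, -0.4, 0.2]
finger_gap: 0.0463
```

Run:
```python
from plan import *
im,C=shot("wrist","w8"); s=arm.observe(); print(s["time"],s["tool_pos"],s["tool_rot"],s["ft_force"])
```

```text
12.525 [ 0.54131007 -0.00823547  0.17577604] [-8.99936452e+01  1.02659522e-02  2.18503805e+01] [-0.07805592 -0.54665799 -0.25645652]
```

View pics/w8.png

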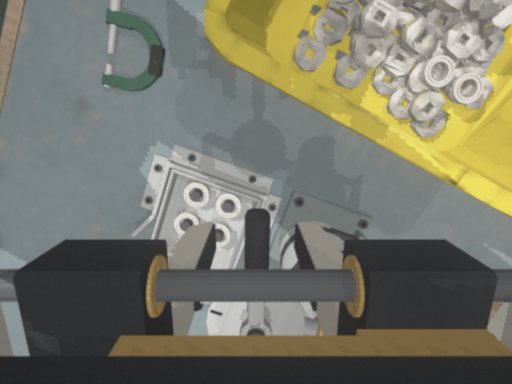

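send_rows:
  commands: "0 0.003 0 0; 0 0 0 0; 0 0 0 0; 0 0 0 0; 0 0 0 0"
  claw: -1
  force: 8

```text
time: 13.15
tool_pos: [0.5414, -0.0077, 0.1728]
tool_rot: [-90.0, -0.0, 21.9]
ft_force: [-0.2, 0.7, 0.9]
finger_gap: 0.014
```

send_rows:
  commands: "-0.0043 0 -0.00015 -0.0705; -0.0043 0 -0.00015 -0.0705; -0.0043 0 -0.00015 -0.0705; -0.0043 0 -0.00015 -0.0705; -0.0043 0 -0.00015 -0.0705; -0.0043 0 -0.00015 -0.0705; 0 0 0 0; 0 0 0 0"

```text
time: 14.15
tool_pos: [0.5199, -0.0221, 0.1727]
tool_rot: [-90.0, 0.0, 46.0]
ft_force: [-2.8, -0.5, 3.4]
finger_gap: 0.0139
```

send_rows:
  commands: "0 0 0 0; 0 0 0 0; 0 0 0 0; 0 -0.03 0 0; 0 -0.04 0 0; 0 -0.04 0 0; 0 0 0 0"
  claw: -0.3

```text
time: 15.02
tool_pos: [0.5212, -0.0223, 0.2853]
tool_rot: [-90.2, -0.2, 46.1]
ft_force: [-0.1, -0.0, -0.6]
finger_gap: 0.0327
```

Run:
```python
from plan import *
im,C=shot("wrist","w9"); s=arm.observe(); print(s["time"],s["tool_pos"],s["tool_rot"])
cv2.imwrite("pics/w9a.png",cv2.resize(im,None,fx=1.5,fy=1.5)[:,:,::-1])
shot("side","d9");crop("d9",190,140,140,120,5)
shot("scene","s9");crop("s9",180,140,130,110,6)
```

```text
15.075 [ 0.52039547 -0.02215922  0.28331426] [-9.00953930e+01 -6.85911483e-02  4.61174776e+01]
```

View pics/w9a.png

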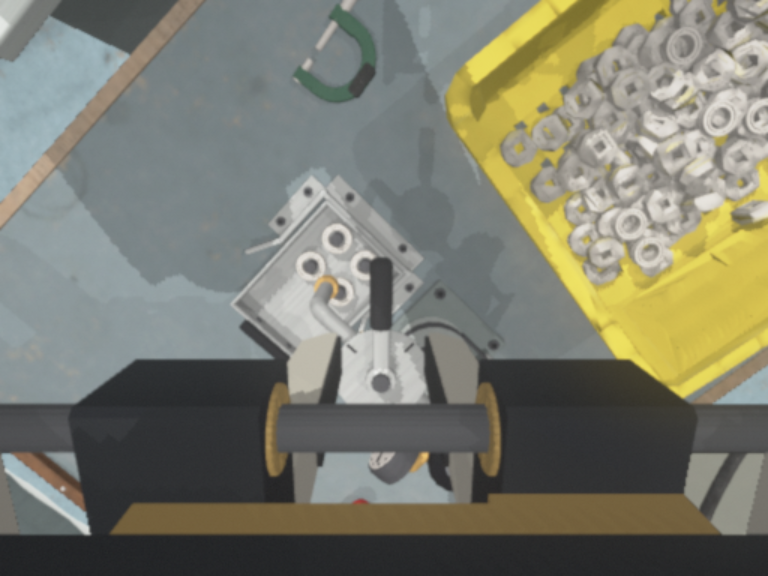

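View pics/d9_c190_140.png

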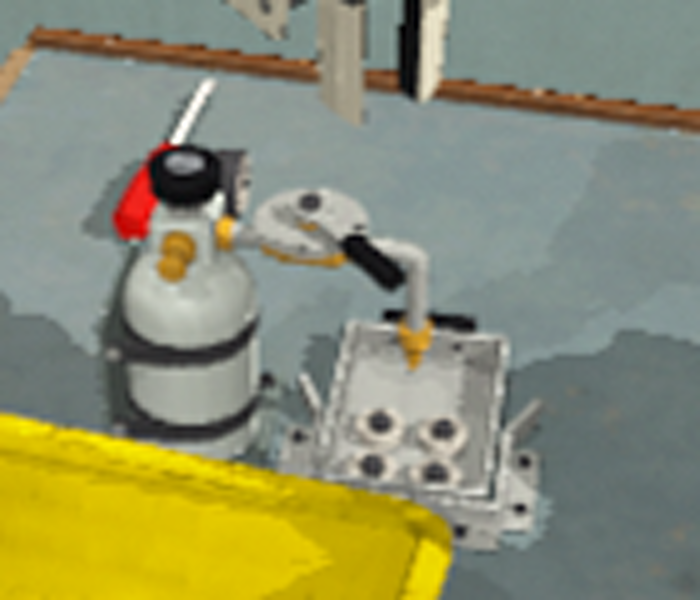

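Run:
```python
from fit import *
C=ld("w9");v=np.load("v.npy")
p=ray(C,np.array([[380.5,381]])/1.5-.17,.187)[0];m=ray(C,np.array([[380.5,330],[380,260]])/1.5-.17,.187)
print(p)
for q in m: print(np.linalg.norm((q-p)[:2]),np.arctan2(-(q-p)[0],(q-p)[1])-v[2])
B=ld("d9")
for n,x,y in (("d",509,340),("c",350,322),("a",497,490),("b",322,470)):
    q=ray(B,np.array([190+x/5-.4,140+y/5-.4]),.022)[0];print(n,rot(-v[2],[q[0]-v[0],q[1]-v[1],0]).round(4),TR[n])
# cap from wrist/side fits
print("cap",rot(v[2],ST["cap"])+[v[0],v[1],0])
```

```text
[ 0.56212474 -0.06302587  0.187     ]
0.034247567043867784 0.7875160372477917
0.07805851048801056 0.7913112044633966
d [-0.0495 -0.0688  0.    ] (-0.05, -0.07, 0.022)
c [ 0.0521 -0.0683  0.    ] (0.05, -0.07, 0.022)
a [-0.0559  0.066   0.    ] (-0.05, 0.07, 0.022)
b [0.0462 0.0677 0.    ] (0.05, 0.07, 0.022)
cap [ 0.63413153 -0.06488994  0.205     ]
```

send_rows:
  commands: "0.0098 0 -0.0221 0; 0.0098 0 -0.0221 0; 0.0098 0 -0.0221 0; 0.0098 0 -0.0221 0; 0.0098 0 -0.0221 0; 0 0.03 0 0; 0 0.02 0 0; 0 0 0 0"
  claw: -1

```text
time: 16.18
tool_pos: [0.6325, -0.0632, 0.2299]
tool_rot: [-89.8, 0.2, 46.1]
ft_force: [0.8, 0.1, 0.1]
finger_gap: 0.0004
```

Run:
```python
from plan import *
shot("side","d10");crop("d10",190,120,140,120,5)
shot("scene","s10");crop("s10",200,120,130,110,6)
shot("wrist","w10")
s=arm.observe(); print(s["time"],s["tool_pos"],s["tool_rot"],s["ft_force"],s["finger_gap"])
```

```text
16.325 [ 0.63388246 -0.0633833   0.23316635] [-9.00274559e+01 -1.93310556e-02  4.61256906e+01] [ 0.55620606 -0.17031057 -0.51508228] 0.0005141642709887283
```

View pics/d10_c190_120.png

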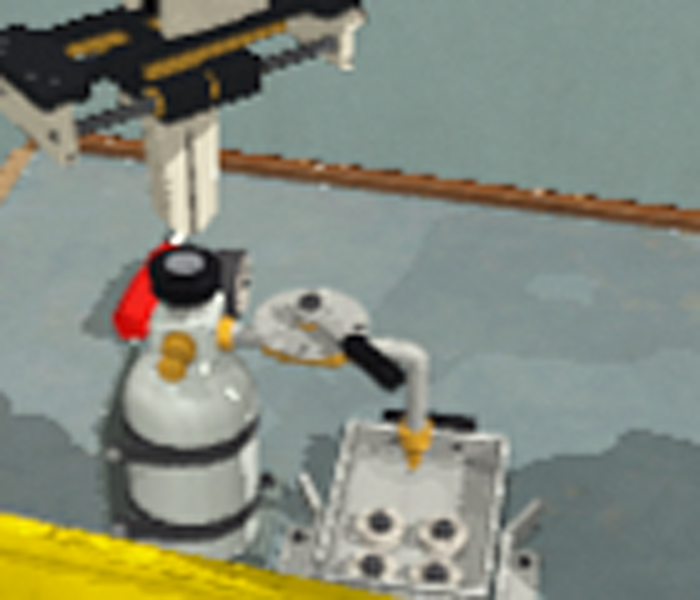

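View pics/s10_c200_120.png

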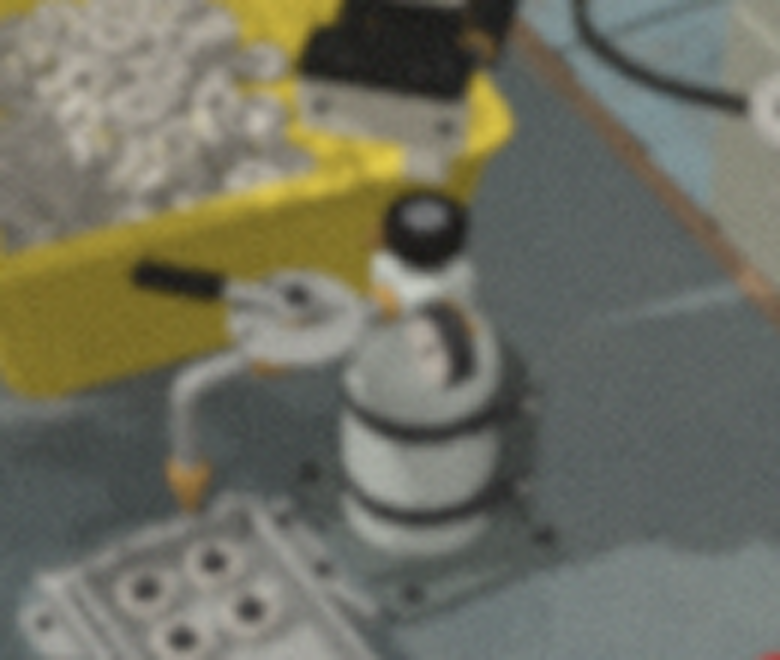

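View pics/w10.png

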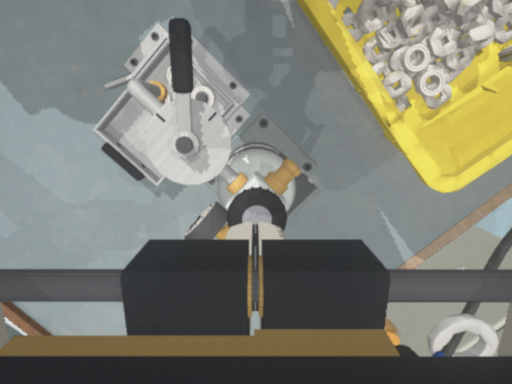

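send_rows:
  commands: "0 0.013 0 0; 0 0.01 0 0; 0 0.005 0 0; 0 0.005 0 0; 0 0.004 0 0; 0 0 0 0"

```text
time: 17.08
tool_pos: [0.6334, -0.0634, 0.196]
tool_rot: [-90.0, 0.0, 46.1]
ft_force: [-4.9, 0.9, 7.4]
finger_gap: 0.0001
```

send_rows:
  commands: "0 0.002 0 0; 0 0.002 0 0; 0 0 0 0; 0 0 0 0; 0 0 0 0; 0 0 0 0; 0 0 0 0"

```text
time: 17.95
tool_pos: [0.6337, -0.0634, 0.1951]
tool_rot: [-90.1, -0.0, 46.1]
ft_force: [-14.5, 1.6, 28.1]
finger_gap: 0.0004
```

send_rows:
  commands: "0 -0.005 0 0; 0 -0.01 0 0; 0 -0.02 0 0; 0 -0.04 0 0; 0 -0.05 0 0; 0 0 0 0; 0 0 0 0"

```text
time: 18.82
tool_pos: [0.6335, -0.0634, 0.3159]
tool_rot: [-90.0, 0.0, 46.1]
ft_force: [0.3, -0.0, -1.1]
finger_gap: 0.0006
```

Run:
```python
from fit import *
v=np.load("v.npy")
shot("side","d11");crop("d11",190,120,140,120,5)
shot("scene","s11");crop("s11",180,120,200,160,4)
shot("wrist","w11")
s=arm.observe(); print(s["time"],s["tool_pos"],s["ft_force"])
print(proj(ld("d11"),model(v,"cap")),proj(ld("s11"),model(v,"cap")))
```

```text
18.975 [ 0.63331991 -0.06334601  0.31521478] [-0.97370259 -0.58659667  0.53451402]
[[226.56294447 171.7010038 ]] [[270.86232551 155.97601747]]
```

View pics/d11_c190_120.png

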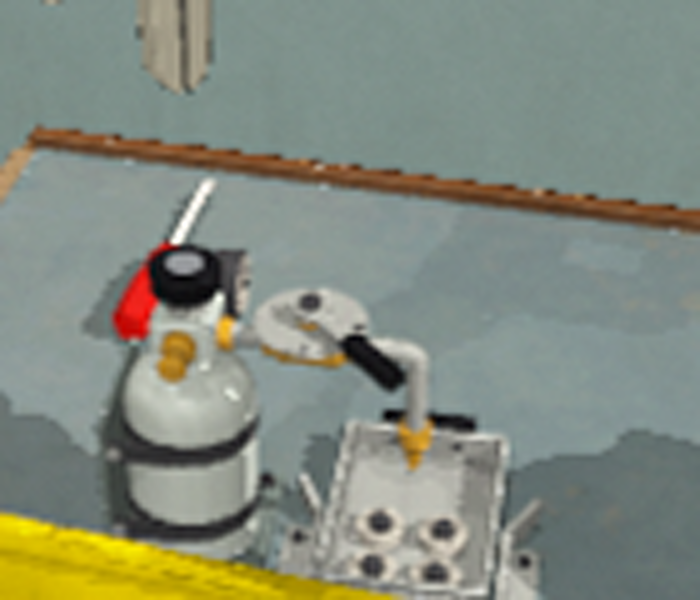

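View pics/s11_c180_120.png

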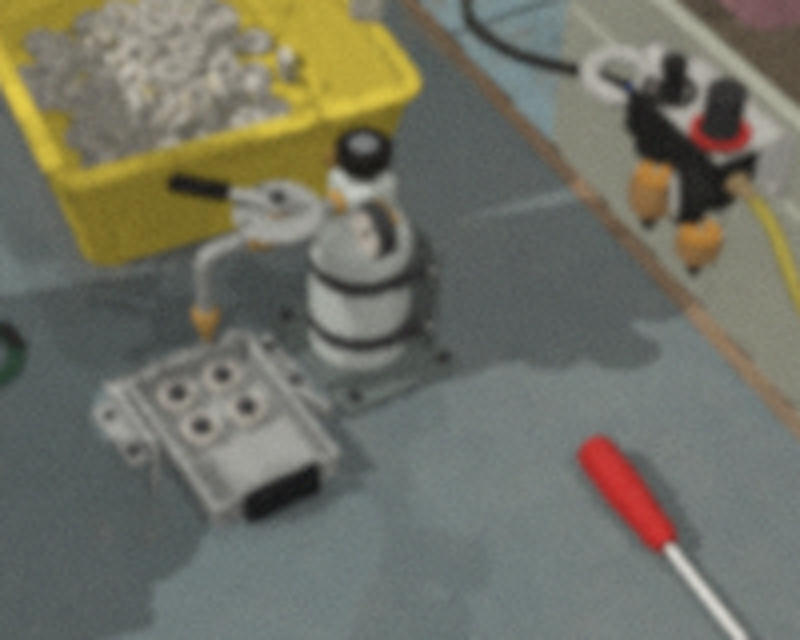

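View pics/w11.png

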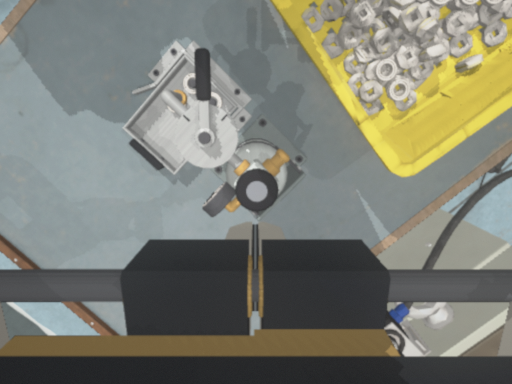

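```bash
python3 -c "
from plant import arm
print(arm.hand_in())"
```

```text
the job is handed in; nothing more can be done
None
```

I slid the tray home, set the valve lever to half open, pressed the cap down and let it spring back, then handed the job in at about 19 s. No verdict is reported at hand-in.

- **Tray:** I gripped it by the handle, squared it to the bay and moved it into the rails. I then released it and pushed on the handle with the fingers until it met the end stop. The force rose to 22 N with no further travel. In the side view the rim corners lie within about 6 mm of their home places; the two rear corners agree to about 2 mm. The two front corners are off by 4 to 6 mm, with poorly resolved edges.
- **Lever:** I gripped it and turned it along its arc. The wrist camera then measured 0.79 rad (target 0.785), and it was still at half open in the final pictures.
- **Cap:** It was pressed right down and held there for about 0.6 s, with 28 N on its stop and the fingertips at 0.195 m. After release it is back at its starting place in the pictures.
- **Bystanders:** The final scene picture shows the screwdriver as it was. I did not measure the micrometer again. The arm never went near either one, and it ends clear of everything.

**Disagreement:** the lever pivot's position differed by 3 to 4 mm between the wrist camera and the fit from the two fixed cameras. I used a value in between, and the grip centred itself on the lever.

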